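Load the bearing kit tray, tall part last

ROBOT

A 6-joint arm with a two-finger parallel gripper is mounted at the origin on a cart in front of the work surface, level with it; the furniture and walls round the work are solid. World frame = base frame: x ahead of the robot, y to its left, z up, the work surface at z = 0. Lengths are in m, angles in rad, forces in N, time in s.
With the tool pointing down it reaches from about 0.425 to 0.95 m from the base axis. Payload 3.5 kg.
Tool frame: the origin (TCP) lies midway between the tips of the shut fingers; the grasp point (between the pads) lies 19 mm behind it (ctrl.tcp_to_grasp is the distance from the TCP to the grasp point, in m); z points along the fingers, x is the direction in which the jaws open and shut, and the axes are right-handed (so a half turn about z gives the same grasp; the last joint's range is limited). The gripper opens to 85 mm and grips with 20 to 120 N. Pads are 22 mm wide; open, the fingers measure 114 mm over their backs; the gripper's body (76 mm by 85 mm) begins 54 mm behind the grasp point. The pads swing forward as they close: fully open they stand 13 mm farther back than shut.
Start: joints at [-1.286, 0.286, 1.577, -0, 1.279, -0.15], TCP at [0.284, -0.612, 0.231] pointing down, gripper open.
Joint ranges: [-2.77, 2.77], [-0.9, 2.22], [0.21, 2.48], [-1.53, 4.67], [0.24, 2.81], [-2.84, 2.84]. Speed limits (rad/s): [2.79, 2.79, 3.14, 3.14, 3.14, 3.14].

INTERFACE

Orientations are given as a unit quaternion [x, y, z, w].
In Python, from plant import ctrl, cams, workorder, spotter gives the robot as it stands. The module is installed in compiled form; this text tells all that it offers.
- The arm moves only by the tool send_rows, never from a script. Its argument "motion" is one flat list of numbers, 5 for each row, row after row: the shift along the tool's x, y, z in cm, then the turn about the tool's z in rad, then the finger opening in cm, from 0 to 8.54. In form: [tx, ty, tz, spin, gripper, tx, ty, tz, spin, gripper, ...]. A call has 1 to 12 rows; each row shifts and turns the pose as measured when the row begins, along the tool's axes as they then stand; what a row does not reach is not made up. A row lasts 1/10 s, in which the tool goes at most 50 mm and 8.59 degrees, less where a joint would pass 70% of its speed; a pose out of reach is approached as far as the arm can. A call is refused whole if a number of a shift passes 5 or a number of a turn 0.15, either way. A call with a gripper value outside its range is refused whole. The fingers move at their own pace and stop on an object; "grip_force" is the grip in N (left out, the last holds). Time passes only in rows, so rows that do not move let the fingers close. It gives the time, the measured TCP pose, the force and the opening at its end, in the units of the state.
- ctrl.get_state(): the state, without advancing time (a new reading comes with each control period).
- cams.read_camera(name): name is "scene" or "top" or "wrist"; returns (picture, depth): 400x640x3 uint8, red, green, blue; 400x640 float32, m along the optical axis (not along the pixel's ray), 0 where there is no reading.
- cams.camera_params(name): a dict with "fx", "fy", "cx", "cy" (pixels), "xyz" and "attitude" of the camera in the world; the wrist camera has in their place "mount" (4x4, takes a point from camera to tool coordinates, whose origin is the TCP and whose axes are the tool frame's). Camera axes: x right, y down, z forward; pixel columns grow to the right and rows downward; lengths in m; the calibration is good to about 2 mm. The wrist camera is an equidistant fisheye: a pixel r from the principal point sees the ray r / f radians off the axis. A picture is of the moment at which its call begins: read the wrist's pose just before it. camera_params takes no time and is no camera call.
- workorder.sign_off(): hands the job in, once; it reports no verdict.
Trained networks look in the newest picture that a camera, given by its name, has taken for a name from the list of things; names that differ only in an ending like _2 or _b are one class to them, and where a whole thing is asked for, a point or a joint stands for the part that bears it (a point fixed in the world has none). Each returns a list of dicts, best first, with "conf" (0 to 1); they miss things now and then, are a little off and sometimes report something else, mostly with a low value. They report only what shows in the picture. A call takes as long as a camera call. They do not tell look-alikes from the thing itself.
- spotter.trace(target, camera): "mask" (400x640 bool, what is visible of it) and "bbox" ([left, top, width, height] in pixels, round what is visible of it).
The state is a dict: "time": time; "qpos": joint angles; "dq": joint speeds; "joint_efforts": joint torques, N m; "eef_pos": TCP position; "tcp_rot": TCP orientation; "contact_force": force on the tool from outside, world axes, zero at the start; "wrist_torque": the same for the moment, N m; "opening": opening from 0.0 (shut) to 1.0 (fully open).
Only numpy, scipy, OpenCV 4.12 (cv2) and the standard library are available. Lean on these libraries where they do the work, as an engineer would, in place of code of your own. Each camera call takes 0.05 s, during which the arm holds its last target.

TASK

Load the blue kit tray for the bearing job. First lay the ball bearing flat in the round pocket and let go of it; only then bring the tall red threadlock bottle and stand it upright in the oblong pocket, its wide side along the pocket's long side, so that it is never in the way of the bearing. Leave the tape roll and the valve spring where they are.

Things in the scene. Friction and masses are not known exactly. Their poses are not given: they have to be found in the camera images.
- kit_tray: Blue plastic kit tray screwed to the cabinet top (it cannot move), 112 x 166 mm and 10 mm high, with a screw tab at each short end that reaches to 101 mm from the middle. Two pockets 6 mm deep with a flat floor 4 mm above the cabinet top. Origin: middle of the underside; x along the short side, y along the long side, z up. The round pocket lies towards +y, the oblong one towards -y.
- round_pocket (a point): Middle of the floor of the round pocket (84 mm in diameter, 6 mm deep). Axes as the tray's. Behind the tray at the left stands a tall open red tool box (front edge near x = 0.6 for y above 0.05): swing the arm round in front of it.
- oblong_pocket (a point): Middle of the floor of the oblong pocket (56 mm along its x, 42 mm along its y, 6 mm deep). It lies 74 mm from the middle of the round pocket. Axes as the tray's.
- bearing: Steel ball bearing lying flat, a ring 62 mm in outer diameter and 16 mm thick, 0.2 kg. Origin: centre of its underside, z up along its axis. Take it by its outside; its bore is not open to fingers.
- bottle: Red threadlock bottle with a white pointed cap, standing upright, 93 mm tall; the red body is 21 mm thick along its x and 34 mm wide along its y and reaches up to about 62 mm. Origin: centre of its underside, z up. The body is gripped across the 21 mm thickness.
- tape_roll: Bystander: roll of black tape lying flat, 58 mm in diameter, 19 mm thick, with a pale card core. Origin: centre of its underside. Not to be moved.
- valve_spring: Bystander: steel coil spring standing upright, 30 mm in diameter, 42 mm tall. Origin: centre of its underside. Not to be moved.
Mind the look-alikes: they are no part of the job. Several things look just like the bottle: the one meant starts farthest to the robot's left.

How it is judged:
On the way, in this order (a step that is already met when the one before it is completed fails the run):
1. the bearing lies flat in the round pocket, released, while the bottle is still outside the tray (horizontal distance between bearing and round_pocket below 0.014 m and z of bearing in the frame of round_pocket below 0.003 m and angle between bearing's own z axis and vertical below 0.1 rad and contact force between the fingers and bearing below 0.1 N and horizontal distance between bottle and oblong_pocket above 0.07 m), for 0.2 s.
2. the bottle stands upright in the oblong pocket, in line with it (horizontal distance between bottle and oblong_pocket below 0.015 m and z of bottle in the frame of oblong_pocket below 0.003 m and angle between bottle's own z axis and vertical below 0.1 rad and angle between the y axis of bottle and the x axis of kit_tray, either way round below 0.3 rad), for 0.2 s.
At the end, for the whole second after the job is handed in: Both on their pocket floors (within 3 mm), tilt under 0.1 rad, at rest: bearing centred in the round pocket within 14 mm, bottle upright in the oblong pocket within 15 mm, its wide side within 0.3 rad of the pocket's long side (all of step 2 and horizontal distance between bearing and round_pocket below 0.014 m and z of bearing in the frame of round_pocket below 0.003 m and angle between bearing's own z axis and vertical below 0.1 rad and linear speed of each of bottle, bearing below 0.02 m/s); the robot touches nothing.
It fails at once if the tape roll is moved by more than 25 mm (distance of tape_roll from where it was at the start of the episode above 0.025 m).
It fails at once if the valve spring is moved by more than 25 mm (distance of valve_spring from where it was at the start of the episode above 0.025 m).
It also fails if it takes over 58 s, if anything falls off the work surface, if the arm or the gripper's body presses on something with over 40 N, if the wrist force passes 120 N, or if a joint passes its speed limit or range.

## Working session

There is one attempt and no reset: what is moved stays moved. The work goes in short steps, Python scripts to look and compute and a tool call to move; the robot and the scene stay as the last step left them, time stands still between calls to the robot, and variables do not carry over. Pictures are saved under pics/ and viewed, and the job is handed in when it is done.

Besides the shell and the picture viewer there is one more tool, called after "Emit:" as name(argument=value, ...) on one line, values as JSON. send_rows: Moves the arm, as the interface text tells. Its arguments: {"type":"object","properties":{"motion":{"type":"array","items":{"type":"number"}},"grip_force":{"type":"number"}},"required":["motion"]}

```bash
mkdir -p pics; python3 - <<'E'
from plant import ctrl,cams
import cv2
print(ctrl.get_state())
for n in("scene","top","wrist"):
    p=cams.camera_params(n);print(n,p)
    im,d=cams.read_camera(n)
    cv2.imwrite(f"pics/{n}0.png",im[:,:,::-1])
print(ctrl.tcp_to_grasp)
E
```

```text
{'time': 0.0, 'qpos': array([-1.28600684e+00,  2.87194122e-01,  1.57817217e+00, -4.58068321e-06,
        1.27861147e+00, -1.49996823e-01]), 'dq': array([-0.00074725,  0.00056612,  0.00079055, -0.00159845, -0.00174196,
       -0.00102214]), 'joint_efforts': array([ 1.78768369e-04, -4.05977941e+01, -2.92626446e+01, -1.62796832e-04,
        5.73025012e-03,  2.27073315e-06]), 'eef_pos': array([ 0.28416198, -0.61154636,  0.22993083]), 'tcp_rot': array([ 8.42975617e-01, -5.37950450e-01, -8.99583245e-04, -7.82909700e-04]), 'contact_force': array([-0.00540337, -0.33239353, -0.49429173]), 'wrist_torque': array([0.06847838, 0.02103914, 0.00290791]), 'opening': 1.0007070794430968}
scene {'fx': 392.3375595562412, 'fy': 392.3375595562412, 'cx': 329.20713068668533, 'cy': 195.95487062736572, 'xyz': array([-0.03841914, -0.54174451,  0.55043685]), 'attitude': array([ 0.82319458, -0.29779967,  0.17230842, -0.45163685])}
top {'fx': 372.02739009186934, 'fy': 372.02739009186934, 'cx': 314.31970245868445, 'cy': 198.4467928658872, 'xyz': array([0.36158636, 0.0346967 , 1.03307051]), 'attitude': array([-0.69743765,  0.7137485 , -0.03366262,  0.05486931])}
wrist {'fx': 309.70691628693146, 'fy': 309.70691628693146, 'cx': 316.1408342282247, 'cy': 201.69481769631983, 'mount': array([[ 9.99998225e-01,  1.30185865e-03,  1.36194777e-03,
         4.07802204e-04],
       [-1.63944686e-03,  9.57472165e-01,  2.88520996e-01,
        -7.35271559e-02],
       [-9.28413526e-04, -2.88522717e-01,  9.57472600e-01,
        -1.43156616e-01],
       [ 0.00000000e+00,  0.00000000e+00,  0.00000000e+00,
         1.00000000e+00]])}
0.0187
```

View pics/scene0.png

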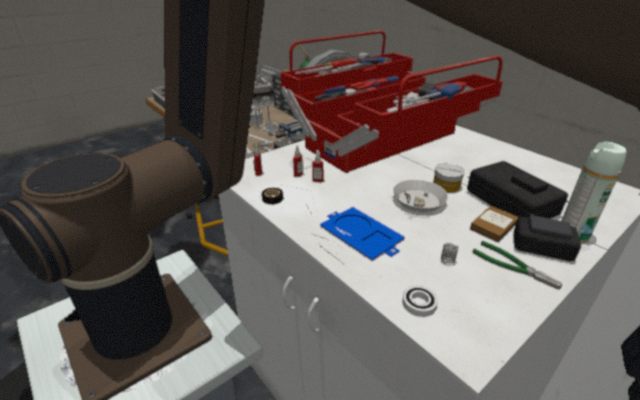

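View pics/top0.png

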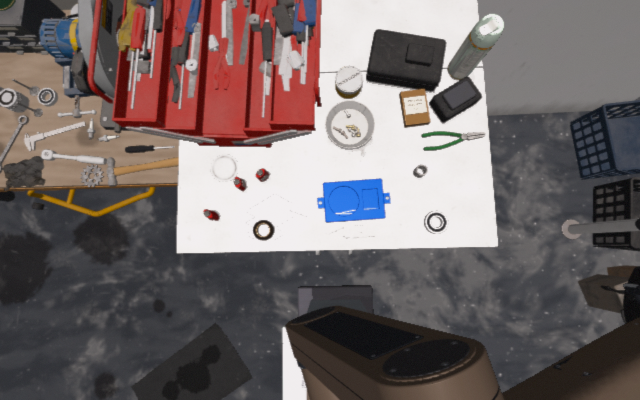

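View pics/wrist0.png

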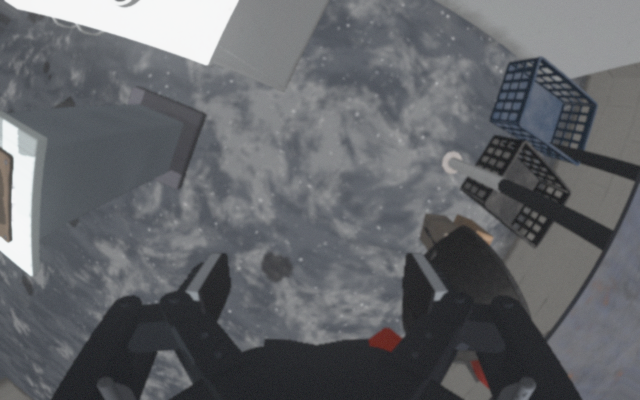

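The top view shows the tray at (354,200), the bearing at (435,222), the spring at (420,171) and the tape at (263,230). There are three bottles, at (211,214), (240,184) and (262,175), and the leftmost is the one at (211,214). Next I measure their positions.

```bash
cat > h.py <<'E'
import numpy as np, cv2
from scipy.spatial.transform import Rotation as R
from plant import ctrl,cams,spotter
def cloud(n,st=None):
    """returns pic, depth, world points HxWx3"""
    if st is None: st=ctrl.get_state()
    p=cams.camera_params(n); im,d=cams.read_camera(n)
    v,u=np.mgrid[0:400,0:640].astype(float)
    x=(u-p['cx'])/p['fx']; y=(v-p['cy'])/p['fy']
    if n=='wrist':
        r=np.hypot(x,y)+1e-9; k=np.tan(np.minimum(r,1.4))/r; x,y=x*k,y*k
    P=np.stack([x*d,y*d,d],-1)
    if n=='wrist':
        M=p['mount']; P=P@M[:3,:3].T+M[:3,3]
        P=P@R.from_quat(st['tcp_rot']).as_matrix().T+st['eef_pos']
    else:
        P=P@R.from_quat(p['attitude']).as_matrix().T+p['xyz']
    P[d==0]=np.nan
    return im,d,P
def rect(pts):
    (c,s,a)=cv2.minAreaRect((pts[:,:2]*1000).astype(np.float32)); return np.round(c,1),np.round(s,1),round(a,1)
E
python3 - <<'E'
from h import *
for cam in("top","scene"):
    im,d,P=cloud(cam)
    np.savez(f"{cam}.npz",im=im,P=P)
    for t in("kit_tray","bearing","bottle","tape_roll","valve_spring"):
        for o in spotter.trace(t,cam)[:4]:
            m=o['mask']; q=P[m]; q=q[~np.isnan(q[:,2])]
            print(cam,t,round(o['conf'],2),o['bbox'],len(q),np.round(np.median(q,0),4) if len(q) else '',rect(q) if len(q) else '', np.round(np.percentile(q[:,2],[5,95]),3) if len(q) else '')
s=np.load("top.npz");P=s['P']
print(np.nanmedian(P[225:240,300:420],(0,1)))
E
```

```text
top kit_tray 0.59 [316.7, 181.3, 72.5, 42.5] 2490 [ 0.4836 -0.0451  0.0074] (array([485.2, -44.4]), array([113.6, 198.5]), 3.0) [0.002 0.012]
top bearing 0.63 [425.2, 211.0, 23.7, 21.3] 381 [ 0.4176 -0.2627  0.0152] (array([ 418.7, -264.4]), array([62.7, 61.7]), 12.2) [0.001 0.018]
top bottle 0.66 [257.1, 169.9, 15.5, 14.6] 115 [0.5522 0.2031 0.0579] (array([556.4, 211.7]), array([38.4, 24.8]), 80.0) [0.015 0.085]
top tape_roll 0.72 [253.7, 222.2, 20.2, 16.9] 177 [0.4015 0.2082 0.0183] (array([405.3, 206. ]), array([50.1, 51.9]), 89.7) [0.014 0.022]
scene kit_tray 0.58 [321.4, 203.6, 83.8, 53.8] 2358 [ 0.4854 -0.0552  0.0083] (array([491.8, -47.1]), array([122.7, 201.4]), 1.9) [0.003 0.011]
scene kit_tray 0.37 [260.8, 188.7, 22.0, 17.1] 324 [0.4094 0.1968 0.0148] (array([421. , 204.1]), array([78.6, 56.9]), 10.5) [0.002 0.02 ]
scene bearing 0.58 [400.6, 283.6, 34.4, 31.7] 816 [ 0.4182 -0.2685  0.0147] (array([ 425.1, -260.5]), array([78.4, 61.2]), 55.7) [0.002 0.017]
scene bottle 0.84 [293.8, 145.2, 12.7, 32.5] 236 [0.534  0.2591 0.0411] (array([590.6, 323.1]), array([189.7,  27.1]), 48.5) [0.005 0.077]
scene bottle 0.56 [310.7, 152.3, 12.3, 30.3] 273 [0.5563 0.1992 0.04  ] (array([597.1, 253.1]), array([149.5,  30.6]), 53.0) [0.008 0.075]
scene bottle 0.55 [254.9, 147.5, 6.9, 27.0] 178 [0.4494 0.3356 0.0414] (array([450.9, 338.8]), array([22.9, 21.4]), 58.6) [0.009 0.076]
scene tape_roll 0.75 [258.0, 187.1, 28.4, 17.4] 348 [0.4086 0.1988 0.0141] (array([418.4, 218.3]), array([95.5, 58. ]), 56.9) [-0.    0.02]
scene valve_spring 0.7 [439.0, 242.6, 18.8, 19.2] 264 [ 0.5567 -0.2304  0.0252] (array([ 581.3, -222.3]), array([76.2, 29. ]), 21.4) [0.001 0.04 ]
[ 3.95695466e-01 -5.75877400e-02  2.95944352e-04]
```

Emit:
send_rows(motion=[-2.6,-2.7,1.0,0,8.5,-2.6,-2.7,1.0,0,8.5,-2.6,-2.7,1.0,0,8.5,-2.6,-2.7,1.0,0,8.5,-2.6,-2.7,1.0,0,8.5,-2.6,-2.7,1.0,0,8.5,-2.6,-2.7,1.0,0,8.5,-2.6,-2.7,1.0,0,8.5,-2.6,-2.7,1.0,0,8.5,-2.6,-2.7,1.0,0,8.5,0,0,0,0,8.5], grip_force=40)

```text
time: 1.85
eef_pos: [0.4237, -0.2531, 0.1281]
tcp_rot: [0.842, -0.54, 0.003, 0.002]
contact_force: [-0.1, 0.3, -0.1]
opening: 0.997
```

```bash
cat >> h.py <<'E'
def to(target,st=None,yaw=None):
    st=st or ctrl.get_state(); M=R.from_quat(st['tcp_rot']).as_matrix()
    D=np.array(target)-st['eef_pos']
    print('t',round(st['time'],2),'tcp',np.round(st['eef_pos'],4),'F',np.round(st['contact_force'],1),'op',round(st['opening'],3),'q',np.round(st['qpos'],2))
    print('tool z',np.round(M[:,2],3),'yaw',round(np.arctan2(M[1,0],M[0,0]),4))
    print('delta tool cm',np.round(M.T@D*100,2), 'spin',None if yaw is None else -(yaw-np.arctan2(M[1,0],M[0,0])))
E
python3 - <<'E'
from h import *
st=ctrl.get_state()
im,d,P=cloud('wrist',st)
cv2.imwrite('pics/w1.png',im[:,:,::-1])
for o in spotter.trace('bearing','wrist'):
    q=P[o['mask']];q=q[~np.isnan(q[:,2])]
    print(o['conf'],o['bbox'],np.median(q,0),rect(q),np.percentile(q[:,2],[5,95]))
    t=q[q[:,2]>.010]
    print(rect(t),cv2.minEnclosingCircle((t[:,:2]*1000).astype(np.float32)))
to((.418,-.264,.12),st)
E
```

```text
0.89 [293.3, 168.4, 71.5, 71.6] [ 0.42258173 -0.2650313   0.01561972] (array([ 420.7, -264.7]), array([61.8, 64.9]), 38.8) [0.007676   0.01724943]
(array([ 421.5, -265.8]), array([61.5, 61.5]), 64.2) ((421.5067443847656, -265.95733642578125), 31.387666702270508)
t 1.85 tcp [ 0.4237 -0.2531  0.1281] F [-0.1  0.3 -0.1] op 0.997 q [-0.74 -0.01  2.1  -0.    1.04  0.4 ]
tool z [ 0.003 -0.007 -1.   ] yaw -1.1409
delta tool cm [0.74 0.97 0.82] spin None
```

View pics/w1.png

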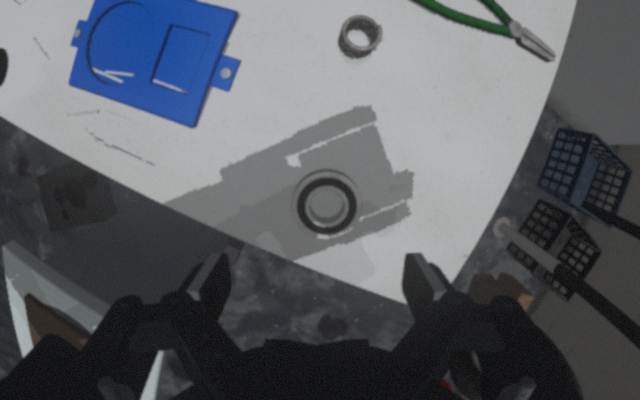

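```bash
python3 - <<'E'
from h import *
to((.421,-.2655,.04))
E
```

```text
t 1.95 tcp [ 0.4241 -0.2569  0.13  ] F [0.5 0.3 0.7] op 0.993 q [-0.75 -0.01  2.1  -0.01  1.04  0.4 ]
tool z [ 0.006 -0.011 -1.   ] yaw -1.1431
delta tool cm [0.54 0.65 9.01] spin None
```

Emit:
send_rows(motion=[0.3,0.3,2.5,0,8.5,0.2,0.2,2.5,0,8.5,0,0.1,2,0,7.5,0,0,1,0,7.5,0,0,0,0,7.5,0,0,0,0,7.5])

```text
time: 2.55
eef_pos: [0.4238, -0.2756, 0.054]
tcp_rot: [0.839, -0.544, 0.012, 0.005]
contact_force: [-0.0, 0.1, 0.6]
opening: 0.877
```

```bash
python3 - <<'E'
from h import *
to((.4205,-.265,.002))
st=ctrl.get_state()
im,d,P=cloud('wrist',st)
cv2.imwrite('pics/w2.png',im[:,:,::-1])
for o in spotter.trace('bearing','wrist'):
    q=P[o['mask']];q=q[~np.isnan(q[:,2])]
    t=q[q[:,2]>.010]
    print(rect(t),cv2.minEnclosingCircle((t[:,:2]*1000).astype(np.float32)))
to((.4205,-.265,.002))
E
```

```text
t 2.55 tcp [ 0.4238 -0.2756  0.054 ] F [-0.   0.1  0.6] op 0.877 q [-0.77  0.13  2.12 -0.01  0.86  0.38]
tool z [ 0.015 -0.023 -1.   ] yaw -1.1499
delta tool cm [-1.24 -0.11  5.17] spin None
(array([ 421.5, -265.9]), array([61.2, 61.7]), 76.0) ((421.2782897949219, -265.832275390625), 31.328147888183594)
t 2.65 tcp [ 0.4241 -0.2755  0.0544] F [ 0.5 -0.2  0.4] op 0.875 q [-0.77  0.13  2.12 -0.01  0.86  0.38]
tool z [ 0.016 -0.023 -1.   ] yaw -1.1496
delta tool cm [-1.25 -0.08  5.2 ] spin None
```

View pics/w2.png

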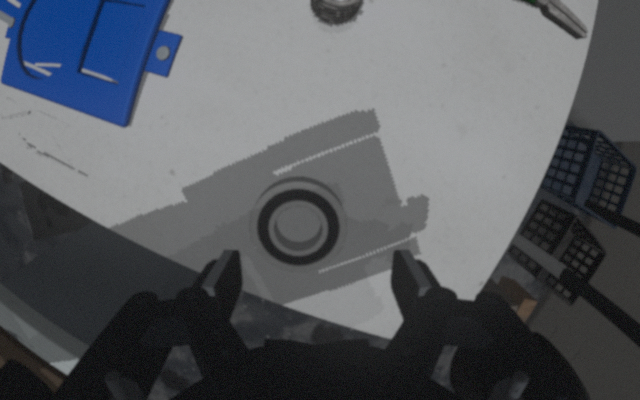

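Emit:
send_rows(motion=[-0.6,-0.05,0,0,7.5,-0.5,-0.05,0.5,0,7.5,0,0,1,0,7.5,0,0,1,0,7.5,0,0,0.7,0,7.5,0,0,0.4,0,7.5,0,0,0,0,7.5])

```text
time: 3.35
eef_pos: [0.4218, -0.2652, 0.0168]
tcp_rot: [0.84, -0.543, 0.015, 0.006]
contact_force: [0.2, 0.7, 0.6]
opening: 0.883
```

```bash
python3 - <<'E'
from h import *
to((.4213,-.2658,.002))
E
```

```text
t 3.35 tcp [ 0.4218 -0.2652  0.0168] F [0.2 0.7 0.6] op 0.883 q [-0.76  0.18  2.15 -0.01  0.78  0.39]
tool z [ 0.018 -0.026 -1.   ] yaw -1.1483
delta tool cm [-0.02  0.08  1.48] spin None
```

Emit:
send_rows(motion=[0,0.1,0.6,0,7.5,0,0,0.5,0,7.5,0,0,0.4,0,7.5,0,0,0,0,7.5,0,0,0,0,7.5])

```text
time: 3.85
eef_pos: [0.4213, -0.2666, 0.0004]
tcp_rot: [0.839, -0.543, 0.015, 0.006]
contact_force: [-0.5, 0.0, -0.2]
opening: 0.882
```

```bash
python3 - <<'E'
from h import *
to((.4213,-.2658,.002))
im,d,P=cloud('wrist')
cv2.imwrite('pics/w3.png',im[:,:,::-1])
E
```

```text
t 3.85 tcp [ 4.213e-01 -2.666e-01  4.000e-04] F [-0.5  0.  -0.2] op 0.882 q [-0.76  0.22  2.15 -0.01  0.74  0.39]
tool z [ 0.018 -0.026 -1.   ] yaw -1.1487
delta tool cm [-0.07 -0.03 -0.16] spin None
```

View pics/w3.png

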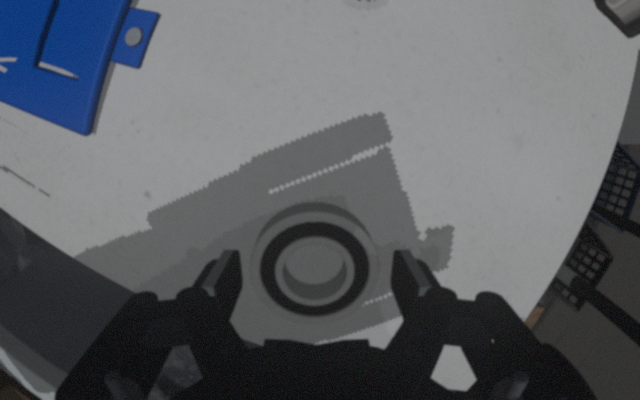

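Bearing at (315,262) sits centred between the fingers. Closing.

Emit:
send_rows(motion=[0,0,0,0,5.0,0,0,0,0,5.0,0,0,0,0,5.0,0,0,0,0,5.0], grip_force=60)

```text
time: 4.3
eef_pos: [0.4219, -0.267, 0.0015]
tcp_rot: [0.84, -0.543, 0.016, 0.006]
contact_force: [0.3, -1.0, -0.7]
opening: 0.683
```

```bash
python3 - <<'E'
from h import *
to((.4213,-.2658,.08))
E
```

```text
t 4.3 tcp [ 0.4219 -0.267   0.0015] F [ 0.3 -1.  -0.7] op 0.683 q [-0.76  0.21  2.15 -0.01  0.74  0.39]
tool z [ 0.02  -0.027 -0.999] yaw -1.1485
delta tool cm [ 0.12 -0.05 -7.85] spin None
```

Emit:
send_rows(motion=[0,0,-0.5,0,5,0,0,-1.0,0,5,0,0,-1.5,0,5,0,0,-2,0,5,0,0,-2,0,5,0,0,-1,0,5,0,0,0,0,5])

```text
time: 5.0
eef_pos: [0.4189, -0.2633, 0.0854]
tcp_rot: [0.84, -0.543, 0.014, 0.006]
contact_force: [0.8, 0.1, -0.7]
opening: 0.684
```

```bash
python3 - <<'E'
from h import *
st=ctrl.get_state()
im,d,P=cloud('wrist',st)
cv2.imwrite('pics/w4.png',im[:,:,::-1])
for o in spotter.trace('bearing','wrist'):
    q=P[o['mask']];q=q[~np.isnan(q[:,2])]
    q=q[abs(q[:,2]-np.median(q[:,2]))<.004]
    c=q.mean(0);n=np.linalg.svd(q-c)[2][2]
    print('bearing top',o['conf'],c,n,rect(q))
# tray from top
s=np.load("top.npz");P=s['P'];im=s['im'].astype(int)
m=(im[...,2]>im[...,0]+60)&(np.abs(P[...,0]-.485)<.12)&(np.abs(P[...,1]+.044)<.13)
q=P[m];print(m.sum(),rect(q))
vals=P[m][:,2];print(np.histogram(vals,bins=np.arange(-.004,.018,.002)))
to((.49,-.02,.08))
E
```

```text
bearing top 0.77 [ 0.42172249 -0.26217093  0.09961139] [1.92884687e-03 8.52195035e-04 9.99997777e-01] (array([ 419.3, -263.3]), array([61.9, 59. ]), 20.4)
2467 (array([484.5, -44. ]), array([111.4, 201.4]), 2.7)
(array([  0,  22, 130, 415, 425, 330, 490, 461, 174,  20]), array([-0.004, -0.002,  0.   ,  0.002,  0.004,  0.006,  0.008,  0.01 ,
        0.012,  0.014,  0.016]))
t 5.1 tcp [ 0.4181 -0.2626  0.0837] F [ 0.1  0.8 -1.5] op 0.686 q [-0.76  0.05  2.14 -0.01  0.92  0.39]
tool z [ 0.015 -0.022 -1.   ] yaw -1.1485
delta tool cm [-19.18 -16.5   -0.07] spin None
```

View pics/w4.png

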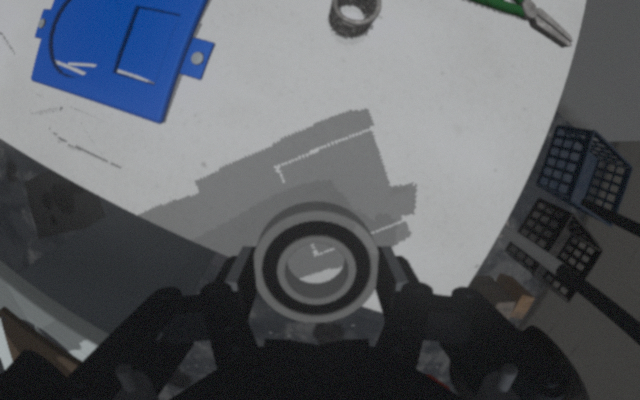

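Bearing held flat, centred at (316,265). Moving part way for a close look at the tray.

Emit:
send_rows(motion=[-1.5,-1.2,-0.8,0,5,-2.5,-2,-0.8,0,5,-2.5,-2,-0.8,0,5,-2,-1.5,-0.5,0,5,0,0,0,0,5,0,0,0,0,5])

```text
time: 5.7
eef_pos: [0.4406, -0.1518, 0.1043]
tcp_rot: [0.839, -0.544, 0.006, 0.005]
contact_force: [-0.7, -0.6, -1.5]
opening: 0.683
```

```bash
python3 - <<'E'
from h import *
st=ctrl.get_state()
im,d,P=cloud('wrist',st)
np.savez('w5.npz',im=im,P=P)
cv2.imwrite('pics/w5.png',im[:,:,::-1])
to((.49,-.02,.08),st)
i=im.astype(int);m=(i[...,2]>i[...,0]+60)&(P[...,2]<.03)
q=P[m];r=rect(q);print(m.sum(),r)
E
```

```text
t 5.7 tcp [ 0.4406 -0.1518  0.1043] F [-0.7 -0.6 -1.5] op 0.683 q [-0.54 -0.04  2.18 -0.01  0.98  0.61]
tool z [ 0.004 -0.015 -1.   ] yaw -1.151
delta tool cm [-10.05  -9.89   2.25] spin None
25728 (array([487. , -45.1]), array([110. , 200.4]), 2.7)
```

View pics/w5.png

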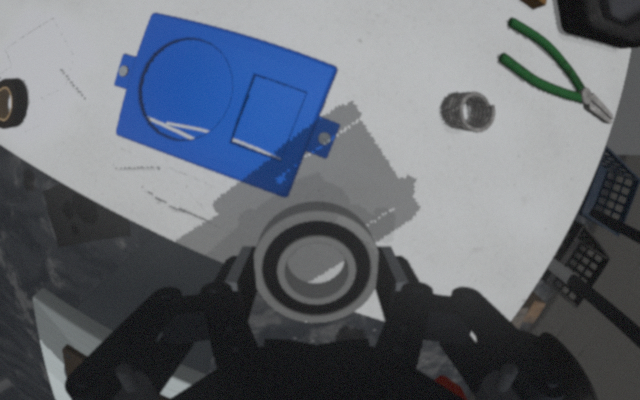

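The tray is fully visible: round pocket about (186,90), oblong about (270,116). I'll rectify it onto the plane z = 10 mm.

```bash
cat > rectw.py <<'E'
from h import *
def rectify(im,st,x0,x1,y0,y1,z,s=0.0004):
    # rows: x decreasing downwards; cols: y decreasing to right
    p=cams.camera_params('wrist');M=p['mount']
    xs=np.arange(x1,x0,-s);ys=np.arange(y1,y0,-s)
    X,Y=np.meshgrid(xs,ys,indexing='ij');W=np.stack([X,Y,np.full_like(X,z)],-1)
    T=(W-st['eef_pos'])@R.from_quat(st['tcp_rot']).as_matrix()
    C=(T-M[:3,3])@M[:3,:3]
    r=np.hypot(C[...,0],C[...,1]);th=np.arctan2(r,C[...,2]);k=p['fx']*th/(r+1e-9)
    return cv2.remap(im,(p['cx']+C[...,0]*k).astype(np.float32),(p['cy']+C[...,1]*k).astype(np.float32),cv2.INTER_LINEAR)
E
python3 - <<'E'
from rectw import *
st=ctrl.get_state(); im=np.load('w5.npz')['im']
o=rectify(im,st,.40,.58,-.16,.07,.01,.0003)
cv2.imwrite('pics/r5.png',o[:,:,::-1]);print(o.shape)
E
```

```text
(600, 767, 3)
```

View pics/r5.png

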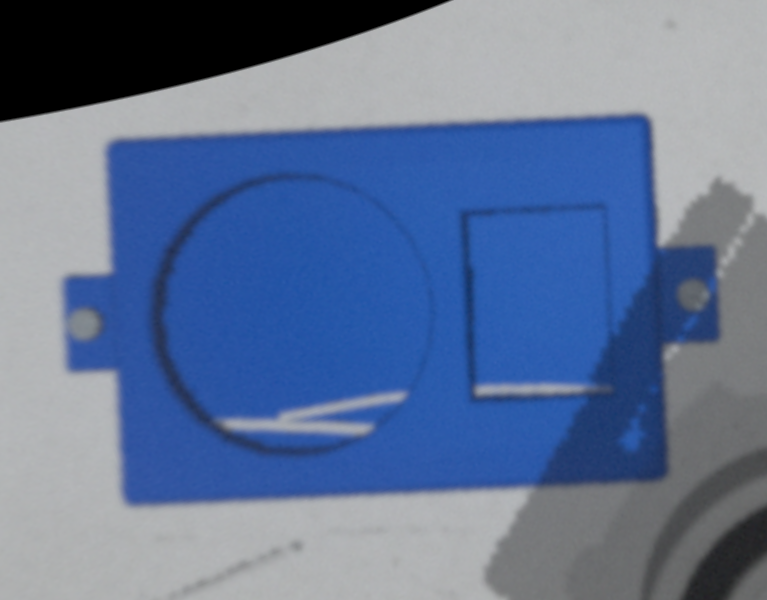

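Corners in the rectified view put the tray centre at (0.487,-0.046) with yaw +0.048 rad. The round pocket is at (0.4855,-0.018) and the oblong at (0.489,-0.0915). Going over the round pocket.

Emit:
send_rows(motion=[-1.5,-1.4,0,0,5,-2.5,-2.3,0,0,5,-2.5,-2.3,0.6,0,5,-2.3,-2.1,1,0,5,-1.4,-1.3,1,0,5,0,0,0.8,0,5,0,0,0,0,5,0,0,0,0,5])

```text
time: 6.55
eef_pos: [0.4854, -0.0253, 0.0629]
tcp_rot: [0.835, -0.55, 0.003, 0.007]
contact_force: [-0.2, 0.6, -0.3]
opening: 0.688
```

```bash
python3 - <<'E'
from rectw import *
st=ctrl.get_state()
im,d,P=cloud('wrist',st)
np.savez('w6.npz',im=im,P=P)
cv2.imwrite('pics/w6.png',im[:,:,::-1])
to((.4855,-.018,.008),st)
for o in spotter.trace('bearing','wrist'):
    q=P[o['mask']];q=q[~np.isnan(q[:,2])]
    q=q[abs(q[:,2]-np.median(q[:,2]))<.004]
    print(o['conf'],q.mean(0),rect(q))
cv2.imwrite('pics/r6.png',rectify(im,st,.40,.58,-.16,.07,.01,.0003)[:,:,::-1])
E
```

```text
t 6.55 tcp [ 0.4854 -0.0253  0.0629] F [-0.2  0.6 -0.3] op 0.688 q [-0.25  0.09  2.15 -0.02  0.9   0.92]
tool z [-0.003 -0.015 -1.   ] yaw -1.1643
delta tool cm [-0.73 -0.34  5.48] spin None
0.98 [ 0.48831552 -0.02425582  0.07708456] (array([485.8, -25.5]), array([62.2, 59. ]), 22.8)
```

View pics/r6.png

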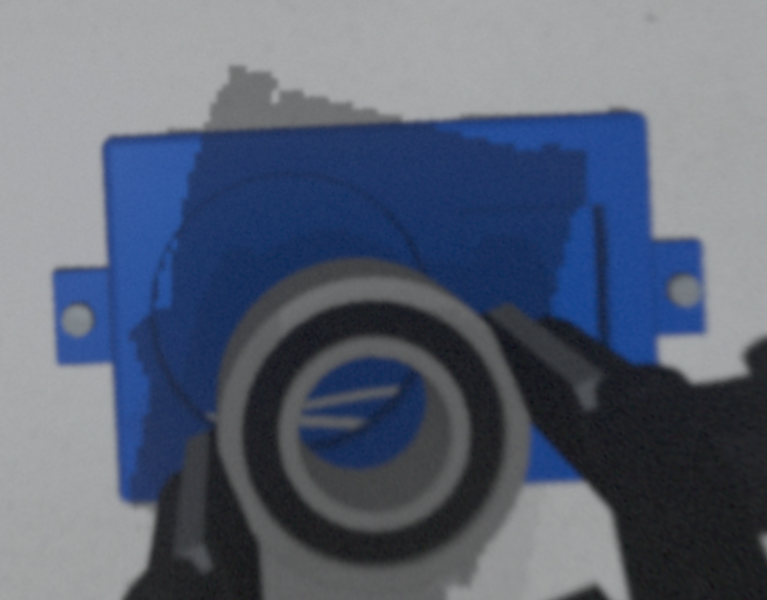

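View pics/w6.png

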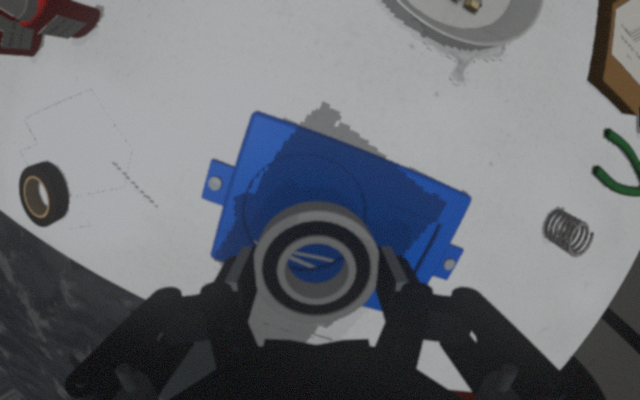

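Emit:
send_rows(motion=[-0.4,-0.2,1,0,5,-0.4,-0.2,1.2,0,5,0,0,1.2,0,5,0,0,0.8,0,5,0,0,0,0,5,0,0,0,0,5])

```text
time: 7.25
eef_pos: [0.4858, -0.0181, 0.0177]
tcp_rot: [0.834, -0.551, 0.004, 0.007]
contact_force: [0.4, -0.4, -1.2]
opening: 0.687
```

```bash
python3 - <<'E'
from h import *
to((.486,-.0172,.006))
E
```

```text
t 7.25 tcp [ 0.4858 -0.0181  0.0177] F [ 0.4 -0.4 -1.2] op 0.687 q [-0.24  0.17  2.16 -0.02  0.81  0.94]
tool z [-0.002 -0.016 -1.   ] yaw -1.1677
delta tool cm [-0.09 -0.06  1.17] spin None
```

Emit:
send_rows(motion=[-0.1,0,0.5,0,5,0,0,0.4,0,5,0,0,0.2,0,5,0,0,0,0,5])

```text
time: 7.65
eef_pos: [0.4861, -0.0175, 0.0065]
tcp_rot: [0.834, -0.551, 0.004, 0.007]
contact_force: [0.1, -0.7, -0.7]
opening: 0.688
```

```bash
python3 - <<'E'
from h import *
to((.486,-.0172,.006))
E
```

```text
t 7.65 tcp [ 0.4861 -0.0175  0.0065] F [ 0.1 -0.7 -0.7] op 0.688 q [-0.24  0.19  2.16 -0.02  0.78  0.95]
tool z [-0.    -0.016 -1.   ] yaw -1.1675
delta tool cm [-0.03 -0.    0.05] spin None
```

Emit:
send_rows(motion=[0,0,0.1,0,5,0,0,0,0,6.4,0,0,0,0,6.8,0,0,0,0,7.2,0,0,0,0,7.2,0,0,0,0,7.2])

```text
time: 8.25
eef_pos: [0.4882, -0.018, 0.0074]
tcp_rot: [0.834, -0.551, 0.007, 0.006]
contact_force: [0.3, 1.1, 0.6]
opening: 0.844
```

```bash
python3 - <<'E'
from h import *
to((.486,-.0172,.006))
im,d,P=cloud('wrist')
cv2.imwrite('pics/w7.png',im[:,:,::-1])
E
```

```text
t 8.25 tcp [ 0.4882 -0.018   0.0074] F [0.3 1.1 0.6] op 0.844 q [-0.24  0.19  2.16 -0.02  0.78  0.95]
tool z [ 0.004 -0.017 -1.   ] yaw -1.1675
delta tool cm [-0.16  0.17  0.14] spin None
```

View pics/w7.png

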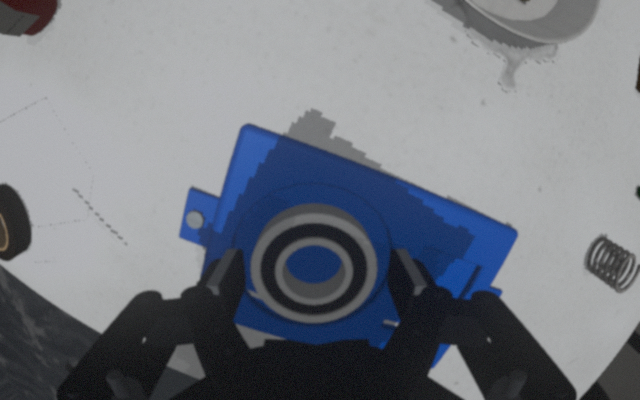

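Released: the bearing lies in the pocket at (314,265), clear of both fingers. Lifting and checking.

Emit:
send_rows(motion=[0,0,-0.5,0,7.2,0,0,-1.5,0,7.2,0,0,-2.5,0,7.2,0,0,-3,0,7.2,0,0,-3,0,7.2,0,0,-2,0,7.2,0,0,0,0,7.2,0,0,0,0,7.2])

```text
time: 9.1
eef_pos: [0.4866, -0.0155, 0.1377]
tcp_rot: [0.834, -0.551, 0.006, 0.006]
contact_force: [0.1, 0.2, -0.0]
opening: 0.841
```

```bash
python3 - <<'E'
from rectw import *
st=ctrl.get_state()
im,d,P=cloud('wrist',st)
np.savez('w8.npz',im=im,P=P)
to((.45,.335,.14),st)
for o in spotter.trace('bearing','wrist'):
    q=P[o['mask']];q=q[~np.isnan(q[:,2])]
    q=q[abs(q[:,2]-np.median(q[:,2]))<.004];c=q.mean(0)
    print(o['conf'],c,rect(q),np.linalg.svd(q-c)[2][2])
i=im.astype(int);m=(i[...,2]>i[...,0]+60)&(P[...,2]<.03)
print('tray',rect(P[m]))
cv2.imwrite('pics/r8.png',rectify(im,st,.40,.58,-.16,.07,.01,.0003)[:,:,::-1])
im,d,P=cloud('scene');np.savez('scene2.npz',im=im,P=P)
cv2.imwrite('pics/s8.png',cv2.resize(im[120:260,220:460,::-1],None,fx=3,fy=3,interpolation=cv2.INTER_CUBIC))
q=np.load('scene.npz');im=q['im']
cv2.imwrite('pics/s0b.png',cv2.resize(im[130:220,235:345,::-1],None,fx=6,fy=6,interpolation=cv2.INTER_CUBIC))
q=np.load('top.npz');im=q['im']
cv2.imwrite('pics/t0b.png',cv2.resize(im[160:245,195:285,::-1],None,fx=6,fy=6,interpolation=cv2.INTER_CUBIC))
E
```

```text
t 9.1 tcp [ 0.4866 -0.0155  0.1377] F [ 0.1  0.2 -0. ] op 0.841 q [-0.23 -0.03  2.11 -0.02  1.06  0.94]
tool z [ 0.003 -0.017 -1.   ] yaw -1.1675
delta tool cm [-33.66 -10.39  -0.82] spin None
0.64 [ 0.56236378 -0.22805882  0.02583659] (array([ 562.5, -227.8]), array([28.9, 31.1]), 25.5) [0.06058708 0.04174027 0.99728981]
tray (array([487.7, -45. ]), array([109.1, 199.9]), 2.8)
```

View pics/r8.png

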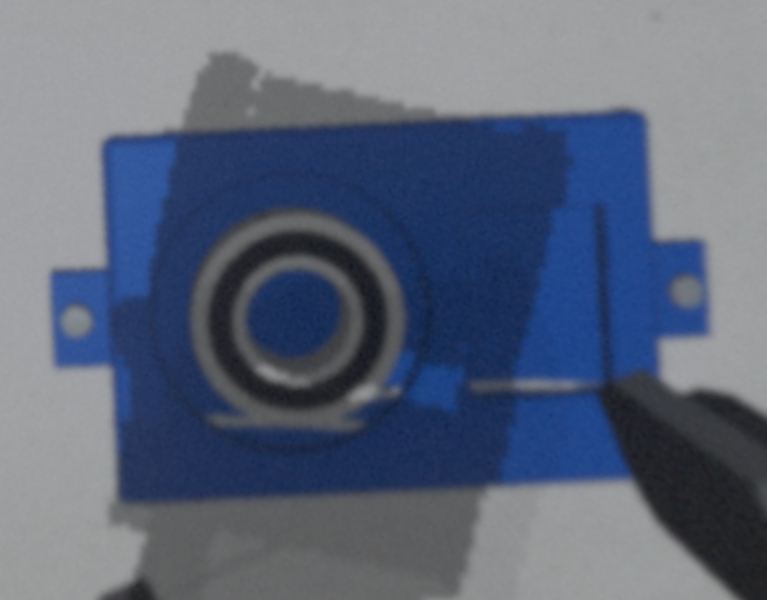

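View pics/s0b.png

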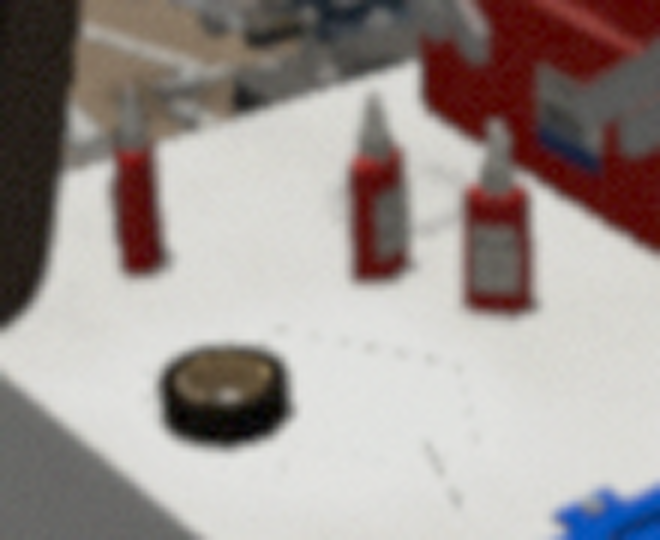

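View pics/t0b.png

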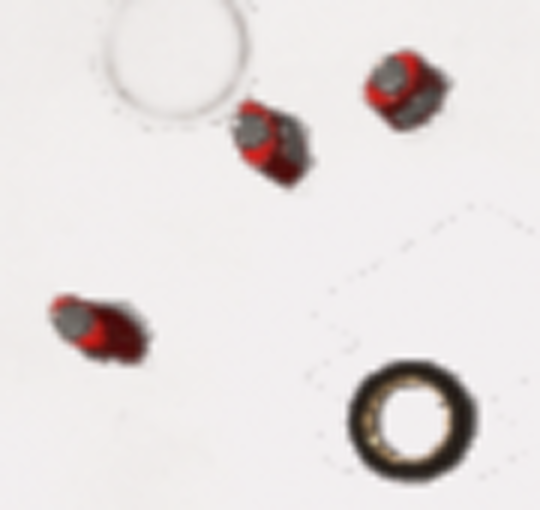

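The bearing's bounds in the rectified view are 190..405 by 208..420, so it's within about 2 mm of the pocket centre (292,313). The bottle meant is the leftmost one. Moving high to look at it.

Emit:
send_rows(motion=[-2,-0.4,-1.5,0,7.2,-3.5,-0.7,-1,0,7.2,-4.2,-0.8,-0.5,0,7.2,-4.2,-0.8,0,0,7.2,-4.2,-0.8,0,0,7.2,-4,-0.8,0,0,7.2,-2.5,-0.6,0,0,7.2,-1.5,-0.4,0,0,7.2,0,0,0,0,7.2,0,0,0,0,7.2])

```text
time: 10.25
eef_pos: [0.4235, 0.2536, 0.1485]
tcp_rot: [0.833, -0.553, -0.005, 0.016]
contact_force: [0.3, 0.1, 0.9]
opening: 0.843
```

```bash
python3 - <<'E'
from rectw import *
st=ctrl.get_state()
im,d,P=cloud('wrist',st)
np.savez('w9.npz',im=im,P=P)
cv2.imwrite('pics/w9.png',im[:,:,::-1])
to((.45,.335,.14),st)
for o in spotter.trace('bottle','wrist'):
    q=P[o['mask']];q=q[~np.isnan(q[:,2])]
    print(o['conf'],o['bbox'],np.median(q,0),np.percentile(q[:,2],[2,50,98]))
    for a,b in((.015,.045),(.045,.060),(.058,.066),(.075,.1)):
        k=q[(q[:,2]>a)&(q[:,2]<b)]
        if len(k)>5:print(a,b,len(k),rect(k))
E
```

```text
t 10.25 tcp [0.4235 0.2536 0.1485] F [0.3 0.1 0.9] op 0.843 q [ 0.34 -0.01  2.07 -0.01  1.12  1.51]
tool z [-0.026 -0.02  -0.999] yaw -1.1708
delta tool cm [-6.47 -5.64  0.62] spin None
0.93 [201.3, 103.6, 50.7, 35.7] [0.45772179 0.34079634 0.06083653] [0.00672468 0.06083653 0.09255507]
0.015 0.045 290 (array([458.2, 340.1]), array([30.6,  8.3]), 40.9)
0.045 0.06 254 (array([456. , 341.8]), array([28.2, 15.9]), 16.2)
0.058 0.066 398 (array([455.1, 344.7]), array([30.1, 17. ]), 38.0)
0.075 0.1 256 (array([456.2, 343.9]), array([12.2,  7.9]), 34.3)
0.87 [403.5, 55.8, 59.5, 27.9] [0.55480874 0.212291   0.06100146] [0.00613248 0.06100146 0.09255037]
0.015 0.045 263 (array([554. , 210.6]), array([21.1, 16.5]), 55.4)
0.045 0.06 203 (array([557.8, 207.5]), array([20.2, 27.2]), 32.3)
0.058 0.066 298 (array([559. , 207.4]), array([18.9, 27.4]), 30.9)
0.075 0.1 254 (array([558.9, 208.3]), array([12.3,  8.2]), 40.4)
0.78 [338.1, 37.1, 33.9, 51.3] [0.53284285 0.26957325 0.0620317 ] [0.00305412 0.0620317  0.09332917]
0.015 0.045 133 (array([530.6, 269.3]), array([26. , 15.1]), 64.4)
0.045 0.06 156 (array([537.5, 267.4]), array([32.3, 20.2]), 10.8)
0.058 0.066 453 (array([537.8, 268. ]), array([31.7, 18.9]), 7.5)
0.075 0.1 248 (array([535.7, 268.1]), array([12.6,  9. ]), 64.5)
0.19 [492.1, 169.8, 110.5, 108.4] [ 0.48848239 -0.02856688  0.01006332] [0.00349548 0.01006332 0.01186525]
```

View pics/w9.png

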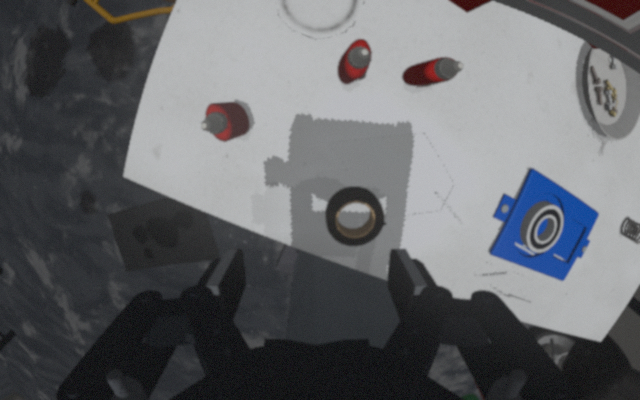

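Target bottle is at (228,120): centre about (0.455,0.344), wide axis about 40° from world x, so the jaw yaw should be about -0.88.

Emit:
send_rows(motion=[-1.6,-1.5,0,0,7.2,-2.2,-2.0,0,0,7.2,-1.9,-1.7,0,0,7.2,-1.2,-1.1,0,0,7.2,0,0,0,-0.14,7.2,0,0,0,-0.14,7.2,0,0,0,0,7.2,0,0,0,0,7.2])

```text
time: 11.15
eef_pos: [0.4606, 0.3355, 0.1445]
tcp_rot: [0.9, -0.435, -0.008, 0.016]
contact_force: [1.2, 0.3, 0.2]
opening: 0.845
```

```bash
cat > look.py <<'E'
from rectw import *
import sys
st=ctrl.get_state()
im,d,P=cloud('wrist',st)
cv2.imwrite(f'pics/{sys.argv[1]}.png',im[:,:,::-1])
for o in spotter.trace('bottle','wrist')[:4]:
    q=P[o['mask']];q=q[~np.isnan(q[:,2])]
    print(round(o['conf'],2),o['bbox'],np.median(q,0),np.percentile(q[:,2],[2,50,98]))
    for a,b in((.015,.045),(.045,.060),(.058,.066),(.075,.1)):
        k=q[(q[:,2]>a)&(q[:,2]<b)]
        if len(k)>5:print(a,b,len(k),rect(k))
to([float(v) for v in sys.argv[2:5]],st,float(sys.argv[5]))
E
python3 look.py w10 .455 .344 .1 -.88
```

```text
0.97 [408.8, 151.3, 53.8, 51.6] [0.53701023 0.27443191 0.05670237] [0.00327562 0.05670237 0.09224374]
0.015 0.045 471 (array([537.1, 274.2]), array([32.6,  9.1]), 8.5)
0.045 0.06 326 (array([537.4, 271. ]), array([32.8, 14.3]), 10.0)
0.058 0.066 411 (array([537.4, 270.1]), array([32.3, 16.3]), 7.9)
0.075 0.1 264 (array([537.2, 270.6]), array([12.2,  8. ]), 13.1)
0.92 [461.8, 177.8, 62.4, 40.5] [0.55833523 0.21425194 0.05072195] [0.00191855 0.05072195 0.090545  ]
0.015 0.045 449 (array([559.5, 212.1]), array([28.4, 17.6]), 0.2)
0.045 0.06 255 (array([558.6, 213. ]), array([24.1, 16.7]), 8.5)
0.058 0.066 256 (array([560.5, 209.8]), array([16.8, 26.8]), 74.8)
0.075 0.1 196 (array([560.5, 209.2]), array([12.3,  7.2]), 10.5)
0.58 [286.5, 166.5, 28.7, 53.1] [0.46096453 0.35029957 0.0613258 ] [0.00645798 0.0613258  0.09305163]
0.015 0.045 241 (array([461.2, 351. ]), array([15.9, 24. ]), 25.6)
0.045 0.06 179 (array([459.3, 350.6]), array([19.5, 21.6]), 39.0)
0.058 0.066 356 (array([455.1, 346.2]), array([31.1, 18.7]), 38.2)
0.075 0.1 258 (array([456.8, 347.2]), array([ 8.2, 11.8]), 34.3)
t 11.15 tcp [0.4606 0.3355 0.1445] F [1.2 0.3 0.2] op 0.845 q [ 0.45  0.16  1.89 -0.01  1.12  1.36]
tool z [-0.027 -0.022 -0.999] yaw -0.9005
delta tool cm [-1.01 -0.25  4.44] spin -0.020510947382681444
```

View pics/w10.png

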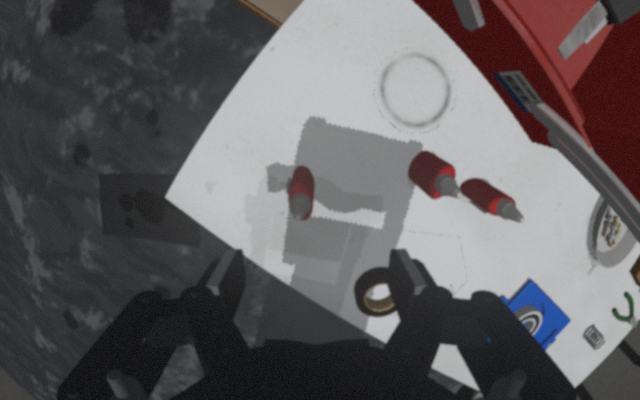

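Emit:
send_rows(motion=[-0.6,-0.15,0,0,6,-0.5,-0.15,0.5,0,6,0,0,1,0,6,0,0,1.5,0,6,0,-0.1,1.5,0,6,0,-0.1,1,0,6,0,0,0,0,6,0,0,0,0,6])

```text
time: 12.05
eef_pos: [0.454, 0.346, 0.0823]
tcp_rot: [0.9, -0.436, -0.009, 0.017]
contact_force: [-0.4, -0.4, 0.7]
opening: 0.699
```

```bash
python3 look.py w11 .456 .346 .03 -.905
```

```text
0.89 [298.5, 183.4, 36.7, 86.2] [0.46076067 0.35129761 0.06108845] [0.00147531 0.06108845 0.09274299]
0.015 0.045 488 (array([460.3, 352.4]), array([16.1, 21. ]), 45.0)
0.045 0.06 376 (array([458.1, 347.6]), array([22.3, 26.6]), 10.2)
0.058 0.066 577 (array([458.1, 346.6]), array([22. , 24.6]), 10.2)
0.075 0.1 518 (array([456.9, 347.4]), array([ 8.7, 12.8]), 35.1)
0.85 [444.0, 164.9, 82.0, 74.1] [0.53657788 0.27482391 0.05236841] [0.00419359 0.05236841 0.09115418]
0.015 0.045 993 (array([537.1, 273.5]), array([33.2, 10.6]), 10.0)
0.045 0.06 648 (array([537.2, 272.9]), array([31.9, 11.9]), 7.3)
0.058 0.066 636 (array([537.4, 270.3]), array([31.3, 15.8]), 14.4)
0.075 0.1 447 (array([537.5, 270.6]), array([ 8.6, 12.4]), 87.3)
0.67 [513.4, 196.2, 71.8, 59.8] [0.55951231 0.21385081 0.05605679] [0.00848736 0.05605679 0.09080812]
0.015 0.045 549 (array([560.3, 212. ]), array([27.7, 17.6]), 0.2)
0.045 0.06 427 (array([558.9, 212.8]), array([25.5, 17.8]), 3.4)
0.058 0.066 374 (array([561.2, 209.6]), array([17.4, 28. ]), 74.8)
0.075 0.1 302 (array([560.4, 209.8]), array([11.9,  7.6]), 1.4)
t 12.05 tcp [0.454  0.346  0.0823] F [-0.4 -0.4  0.7] op 0.699 q [ 0.48  0.25  1.92 -0.01  1.01  1.38]
tool z [-0.031 -0.024 -0.999] yaw -0.9032
delta tool cm [ 0.13 -0.36  5.22] spin 0.0018200620365442788
```

View pics/w11.png

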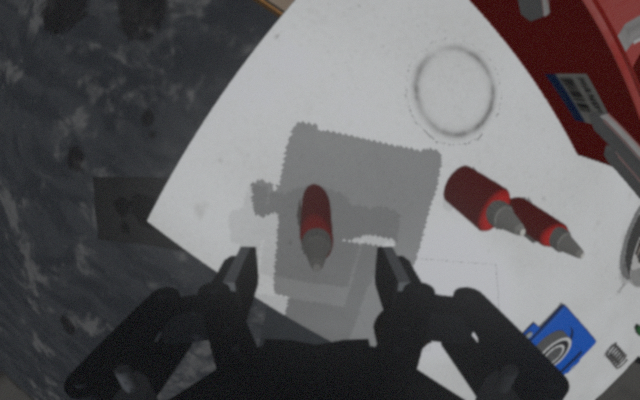

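Bottle at (316,228), centred between the fingers. Descending.

Emit:
send_rows(motion=[0,-0.15,1,0,6,0,-0.1,1.4,0,6,0,-0.1,1.2,0,6,0,0,0.8,0,6,0,0,0,0,6,0,0,0,0,6])

```text
time: 12.75
eef_pos: [0.4566, 0.3476, 0.0357]
tcp_rot: [0.9, -0.436, -0.008, 0.016]
contact_force: [0.4, -0.8, -0.2]
opening: 0.704
```

```bash
python3 look.py w12 .4567 .3467 .03 -.905
```

```text
0.94 [293.9, 209.6, 46.6, 133.8] [0.46102174 0.35136083 0.06091293] [0.00117706 0.06091293 0.09263196]
0.015 0.045 1006 (array([460.7, 352.2]), array([16. , 22.2]), 40.6)
0.045 0.06 763 (array([459.7, 350.5]), array([19.9, 22.5]), 32.3)
0.058 0.066 994 (array([460. , 349.2]), array([19.1, 19.9]), 32.3)
0.075 0.1 1027 (array([456.5, 347.6]), array([ 9.2, 12.3]), 55.2)
0.65 [553.8, 219.4, 74.7, 76.1] [0.56053157 0.21307422 0.05953269] [0.00780322 0.05953269 0.09102558]
0.015 0.045 560 (array([564.5, 213.7]), array([ 6.2, 25.9]), 54.8)
0.045 0.06 534 (array([561.7, 212.6]), array([13.5, 27.6]), 74.4)
0.058 0.066 469 (array([553.6, 231. ]), array([21.1, 72.6]), 17.0)
0.075 0.1 435 (array([559.5, 209.3]), array([12.4, 10.7]), 23.2)
0.55 [470.0, 184.8, 107.3, 100.5] [0.53674352 0.27515789 0.05090797] [0.00419734 0.05090797 0.09003785]
0.015 0.045 1675 (array([537.1, 274.2]), array([32.7, 10. ]), 8.9)
0.045 0.06 1147 (array([537.1, 273.1]), array([32. , 11.3]), 10.4)
0.058 0.066 922 (array([537.2, 270.1]), array([31.2, 17.4]), 11.3)
0.075 0.1 702 (array([536.9, 271.1]), array([12.6,  7.7]), 15.9)
t 12.75 tcp [0.4566 0.3476 0.0357] F [ 0.4 -0.8 -0.2] op 0.704 q [ 0.48  0.32  1.92 -0.01  0.93  1.39]
tool z [-0.028 -0.022 -0.999] yaw -0.9035
delta tool cm [0.08 0.03 0.57] spin 0.0015098272016823566
```

View pics/w12.png

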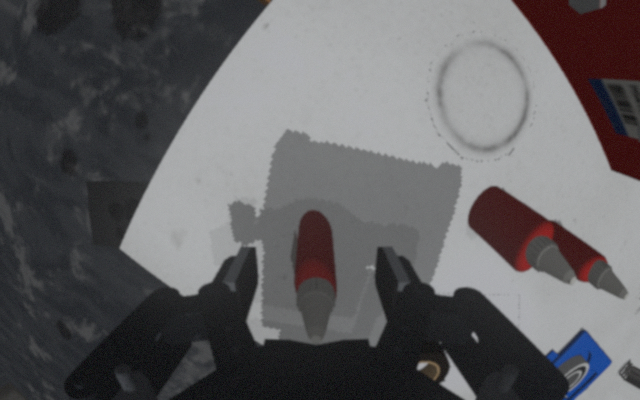

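Emit:
send_rows(motion=[0,0,0.4,0,6,0,0,0,0,4,0,0,0,0,2.5,0,0,0,0,1,0,0,0,0,1,0,0,0,0,1,0,0,0,0,1], grip_force=40)

```text
time: 13.55
eef_pos: [0.4577, 0.3483, 0.0338]
tcp_rot: [0.9, -0.436, -0.007, 0.015]
contact_force: [-0.7, -0.3, -0.8]
opening: 0.218
```

Emit:
send_rows(motion=[0,0,-0.5,0,1,0,0,-1.5,0,1,0,0,-2.5,0,1,0,0,-3,0,1,0,0,-3,0,1,0,0,-2,0,1,0,0,0,0,1,0,0,0,0,1])

```text
time: 14.35
eef_pos: [0.4612, 0.3511, 0.1694]
tcp_rot: [0.9, -0.436, -0.006, 0.013]
contact_force: [-0.4, 0.5, -0.1]
opening: 0.218
```

```bash
python3 look.py w13 .489 -.0912 .15 -1.523
```

```text
0.84 [409.1, 158.3, 52.1, 47.0] [0.53713987 0.27456688 0.05467907] [0.00373292 0.05467907 0.09141866]
0.015 0.045 404 (array([537.4, 273.5]), array([32.5, 10.4]), 6.3)
0.045 0.06 262 (array([537. , 273.7]), array([31.5,  9.7]), 11.5)
0.058 0.066 313 (array([537.6, 270.4]), array([31.3, 14.9]), 9.8)
0.075 0.1 192 (array([537.2, 271.2]), array([12.3,  6.8]), 6.0)
0.66 [296.0, 212.4, 44.7, 130.4] [0.46547733 0.35379671 0.19733936] [0.13954592 0.19733936 0.22735294]
0.62 [459.5, 181.9, 58.3, 38.3] [0.5589074  0.21398835 0.04964688] [0.00091449 0.04964688 0.09112209]
0.015 0.045 371 (array([559.1, 212.4]), array([27.1, 16.6]), 3.8)
0.045 0.06 226 (array([561.2, 210.5]), array([17.8, 28.2]), 81.2)
0.058 0.066 210 (array([562.2, 209.9]), array([16.7, 28.4]), 72.2)
0.075 0.1 171 (array([560.7, 209. ]), array([11.9,  7.8]), 8.2)
t 14.35 tcp [0.4612 0.3511 0.1694] F [-0.4  0.5 -0.1] op 0.218 q [ 0.48  0.15  1.85 -0.01  1.16  1.38]
tool z [-0.022 -0.019 -1.   ] yaw -0.9033
delta tool cm [36.46 25.13  2.71] spin 0.6197283404890563
```

View pics/w13.png

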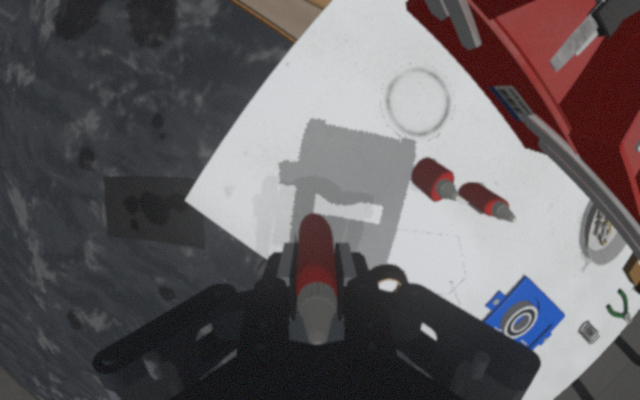

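Bottle held at (316,270). Swinging round in front of the tool box.

Emit:
send_rows(motion=[1.5,1.5,0,0,1,2.5,2.4,0,0,1,3,2.9,0,0,1,3,2.9,0,0,1,2.5,2.4,0,0,1,1.5,1.4,0,0.12,1,0,0,0,0.12,1,0,0,0,0.12,1,0,0,0,0.12,1,0,0,0,0.12,1,0,0,0,0,1])

```text
time: 15.55
eef_pos: [0.4297, 0.1476, 0.1542]
tcp_rot: [0.722, -0.691, -0.011, 0.029]
contact_force: [0.2, 0.6, -0.7]
opening: 0.215
```

```bash
python3 - <<'E'
from h import *
to((.491,-.091,.12),yaw=-1.523)
E
```

```text
t 15.55 tcp [0.4297 0.1476 0.1542] F [ 0.2  0.6 -0.7] op 0.215 q [ 0.12 -0.09  2.14 -0.02  1.16  1.65]
tool z [-0.057 -0.026 -0.998] yaw -1.5263
delta tool cm [24.02 -5.29  3.69] spin -0.003335810742233436
```

Emit:
send_rows(motion=[2,-0.6,0.1,0,1,3,-0.8,0.1,0,1,3.5,-0.8,0.2,0,1,4,-0.8,0.3,0,1,4,-0.8,0.4,0,1,3.5,-0.7,0.4,0,1,2,-0.4,0.2,0,1,1,-0.2,0.2,0,1,0,0,0,0,1,0,0,0,0,1])

```text
time: 16.55
eef_pos: [0.488, -0.0857, 0.1263]
tcp_rot: [0.732, -0.68, -0.02, 0.033]
contact_force: [-0.2, -0.2, -0.1]
opening: 0.216
```

```bash
cat > look2.py <<'E'
from rectw import *
import sys
st=ctrl.get_state()
im,d,P=cloud('wrist',st)
n=sys.argv[1]
cv2.imwrite(f'pics/{n}.png',im[:,:,::-1])
i=im.astype(int);m=(i[...,2]>i[...,0]+60)&(P[...,2]<.03)
print('tray',rect(P[m]))
o=spotter.trace('bottle','wrist')
if o:
    k=o[0]['mask'];q=P[k];q=q[~np.isnan(q[:,2])];print(o[0]['bbox'],np.median(q,0),np.percentile(q[:,2],[1,99]))
cv2.imwrite(f'pics/r{n}.png',rectify(im,st,.40,.58,-.16,.07,.01,.0003)[:,:,::-1])
to([float(v) for v in sys.argv[2:5]],st,float(sys.argv[5]))
E
python3 look2.py w15 .491 -.091 .06 -1.523
```

```text
tray (array([487.7, -44.8]), array([109.4, 198.5]), 3.0)
[294.8, 212.5, 44.6, 133.1] [ 0.49370138 -0.08522875  0.15397463] [0.0932229  0.18583473]
t 16.55 tcp [ 0.488  -0.0857  0.1263] F [-0.2 -0.2 -0.1] op 0.216 q [-0.36  0.04  2.06 -0.05  1.1   1.17]
tool z [-0.075 -0.022 -0.997] yaw -1.4965
delta tool cm [ 0.44 -0.77  6.6 ] spin 0.026523611044968032
```

View pics/w15.png

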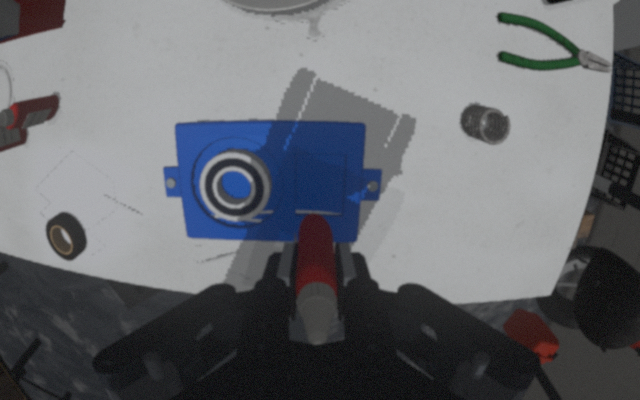

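View pics/rw15.png

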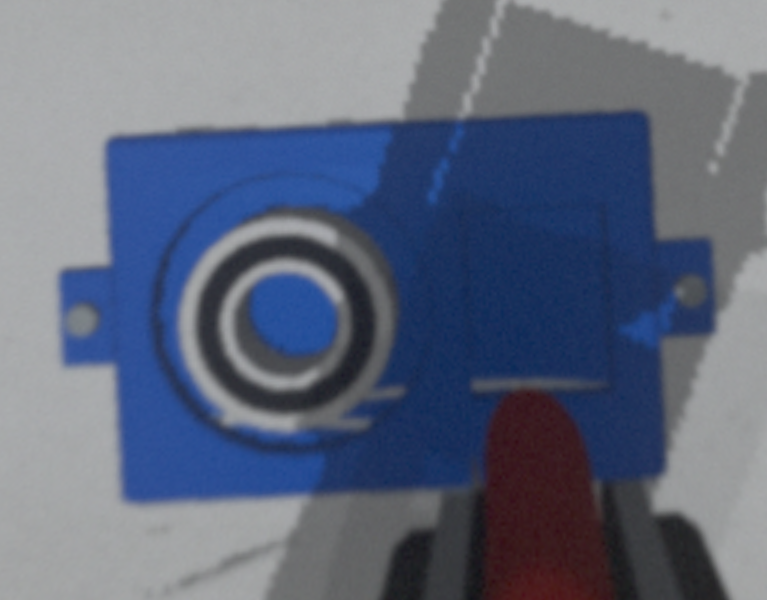

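Emit:
send_rows(motion=[0.2,-0.3,1,0.026,1,0.15,-0.2,1.5,0,1,0,-0.2,1.5,0,1,0,-0.1,1.5,0,1,0,-0.1,1,0,1,0,0,0,0,1,0,0,0,0,1])

```text
time: 17.35
eef_pos: [0.493, -0.0849, 0.0575]
tcp_rot: [0.724, -0.688, -0.018, 0.033]
contact_force: [-0.4, 0.4, -0.0]
opening: 0.213
```

```bash
python3 look2.py w16 .4925 -.0903 .038 -1.523
```

```text
tray (array([488.1, -44.9]), array([109.6, 199.9]), 3.1)
[294.9, 214.1, 44.4, 126.4] [ 0.49872822 -0.08440319  0.08522903] [0.02740173 0.11665364]
t 17.35 tcp [ 0.493  -0.0849  0.0575] F [-0.4  0.4 -0. ] op 0.213 q [-0.35  0.16  2.08 -0.06  0.96  1.2 ]
tool z [-0.072 -0.023 -0.997] yaw -1.5189
delta tool cm [ 0.5  -0.07  1.96] spin 0.004114493039066192
```

View pics/w16.png

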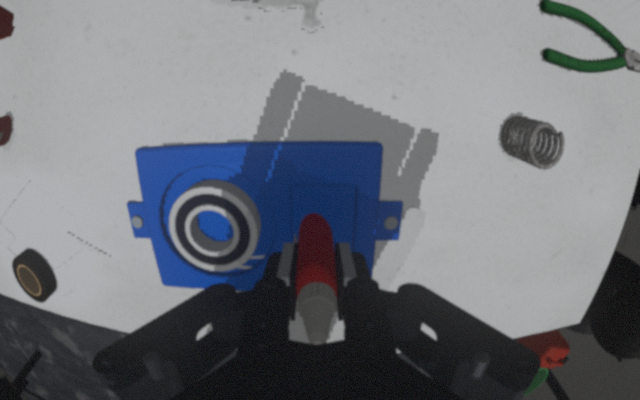

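Emit:
send_rows(motion=[0.3,-0.05,0,0,1,0.2,0,0.3,0,1,0,-0.05,0.5,0,1,0,0,0.5,0,1,0,0,0,0,1,0,0,0,0,1])

```text
time: 18.05
eef_pos: [0.4951, -0.0916, 0.046]
tcp_rot: [0.724, -0.689, -0.016, 0.032]
contact_force: [-0.4, 0.5, 0.0]
opening: 0.217
```

```bash
python3 look2.py w17 .4925 -.0903 .038 -1.523
```

```text
tray (array([488.5, -44.5]), array([109.4, 199.4]), 3.3)
[295.6, 213.4, 44.2, 130.3] [ 0.50078959 -0.091131    0.07388863] [0.01526644 0.10536963]
t 18.05 tcp [ 0.4951 -0.0916  0.046 ] F [-0.4  0.5  0. ] op 0.217 q [-0.36  0.18  2.08 -0.06  0.93  1.19]
tool z [-0.067 -0.024 -0.997] yaw -1.5197
delta tool cm [-0.16  0.2   0.81] spin 0.0032666960082770036
```

View pics/w17.png

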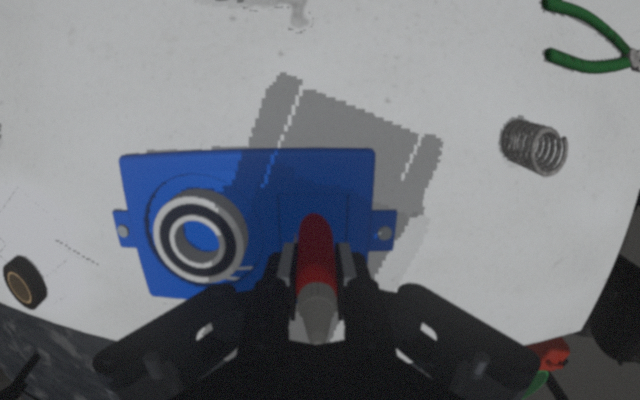

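Bottle at column 316, centred in the pocket (280–348). Lowering.

Emit:
send_rows(motion=[-0.1,0.2,0.4,0,1,0,0,0.3,0,1,0,0,0.15,0,1,0,0,0,0,1,0,0,0,0,1])

```text
time: 18.65
eef_pos: [0.4927, -0.0909, 0.0377]
tcp_rot: [0.724, -0.689, -0.015, 0.032]
contact_force: [0.9, -0.1, 0.5]
opening: 0.213
```

```bash
python3 - <<'E'
from h import *
to((.4925,-.0903,.038),yaw=-1.523)
E
```

```text
t 18.65 tcp [ 0.4927 -0.0909  0.0377] F [ 0.9 -0.1  0.5] op 0.213 q [-0.36  0.19  2.09 -0.06  0.92  1.2 ]
tool z [-0.066 -0.025 -0.997] yaw -1.5194
delta tool cm [-0.06  0.02 -0.03] spin 0.0036356805512931523
```

Emit:
send_rows(motion=[0,0,0.1,0,1,0,0,0,0,1])

```text
time: 18.85
eef_pos: [0.493, -0.091, 0.0378]
tcp_rot: [0.724, -0.688, -0.015, 0.032]
contact_force: [-0.4, -0.3, -0.7]
opening: 0.215
```

Emit:
send_rows(motion=[0,0,0.1,0,1,0,0,0,0,1])

```text
time: 19.05
eef_pos: [0.4934, -0.0912, 0.0377]
tcp_rot: [0.724, -0.688, -0.015, 0.032]
contact_force: [0.6, -0.6, -0.5]
opening: 0.217
```

Emit:
send_rows(motion=[0,0,0.2,0,1,0,0,0.2,0,1])

```text
time: 19.25
eef_pos: [0.4938, -0.0914, 0.0375]
tcp_rot: [0.724, -0.688, -0.016, 0.033]
contact_force: [-6.1, 3.4, 16.4]
opening: 0.215
```

```bash
python3 look2.py w18 .4925 -.0903 .038 -1.523
```

```text
tray (array([488.1, -44.6]), array([110.2, 199.3]), 3.3)
[295.4, 210.3, 43.9, 134.0] [ 0.49939463 -0.09091111  0.06511469] [0.00540343 0.09690958]
t 19.25 tcp [ 0.4938 -0.0914  0.0375] F [-6.1  3.4 16.4] op 0.215 q [-0.36  0.2   2.08 -0.06  0.92  1.2 ]
tool z [-0.069 -0.025 -0.997] yaw -1.5191
delta tool cm [-0.11  0.13 -0.05] spin 0.0038691853260823805
```

View pics/w18.png

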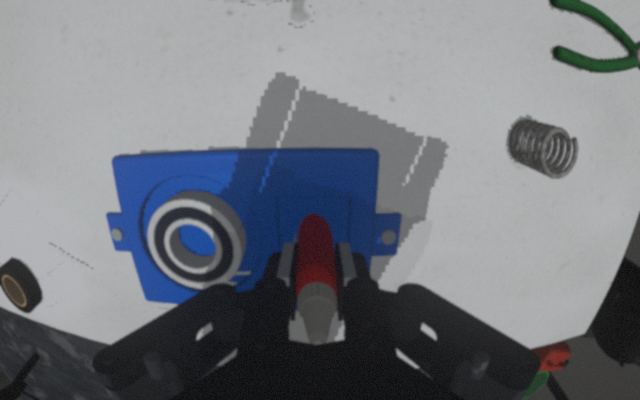

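16 N of contact and a top at 97 mm: the bottle is on the pocket floor. Releasing.

Emit:
send_rows(motion=[0,0,-0.1,0,1,0,0,0,0,2.4,0,0,0,0,2.8,0,0,0,0,3.4,0,0,0,0,4,0,0,0,0,4], grip_force=20)

```text
time: 19.95
eef_pos: [0.4934, -0.0912, 0.0372]
tcp_rot: [0.724, -0.688, -0.016, 0.032]
contact_force: [0.3, 0.3, -0.7]
opening: 0.47
```

```bash
python3 look2.py w19 .4925 -.0903 .138 -1.523
```

```text
tray (array([488.3, -44.7]), array([109.5, 198.7]), 3.2)
[297.1, 211.5, 46.6, 131.9] [ 0.4980797  -0.09142243  0.06422511] [0.00512746 0.09473528]
t 19.95 tcp [ 0.4934 -0.0912  0.0372] F [ 0.3  0.3 -0.7] op 0.47 q [-0.36  0.2   2.08 -0.06  0.92  1.2 ]
tool z [-0.068 -0.025 -0.997] yaw -1.5191
delta tool cm [  0.11   0.79 -10.05] spin 0.003882259892642681
```

View pics/w19.png

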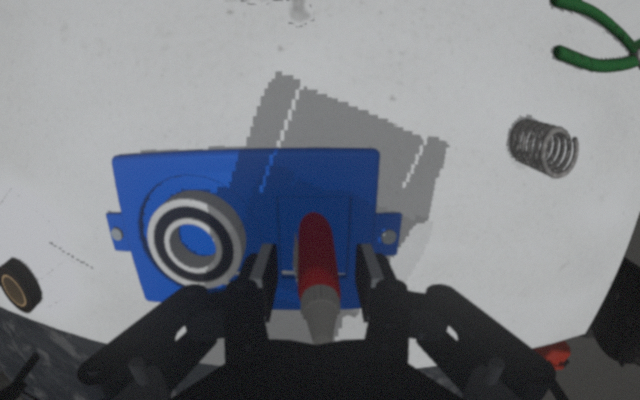

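Standing free between the open fingers at (318,270). Retracting straight up.

Emit:
send_rows(motion=[0,0.05,-0.5,0,4.5,0,0.1,-1.5,0,4.5,0,0.2,-2.5,0,4.5,0,0.2,-3,0,4.5,0,0.2,-3,0,4.5,0,0.1,-2,0,4.5,0,1.5,-1,0,4.5,0,2,0,0,4.5,0,0,0,0,4.5,0,0,0,0,4.5])

```text
time: 21.05
eef_pos: [0.459, -0.0901, 0.184]
tcp_rot: [0.724, -0.688, -0.015, 0.032]
contact_force: [0.1, -0.2, -0.0]
opening: 0.526
```

```bash
python3 look2.py w20 .4925 -.0903 .138 -1.523; python3 - <<'E'
from rectw import *
st=ctrl.get_state()
im,d,P=cloud('wrist',st)
for t in('bottle','bearing','tape_roll','valve_spring'):
  for o in spotter.trace(t,'wrist')[:3]:
    q=P[o['mask']];q=q[~np.isnan(q[:,2])]
    print(t,round(o['conf'],2),np.round(o['bbox']),np.median(q,0),rect(q[q[:,2]>.01]),np.percentile(q[:,2],[2,98]))
    if t=='bottle':
      for a,b in((.008,.03),(.03,.05),(.058,.07),(.08,.1)):
        k=q[(q[:,2]>a)&(q[:,2]<b)]
        if len(k)>5:print(a,b,len(k),rect(k))
im,d,P=cloud('scene')
cv2.imwrite('pics/s20.png',cv2.resize(im[140:320,230:490,::-1],None,fx=3,fy=3,interpolation=cv2.INTER_CUBIC))
for t in('tape_roll','valve_spring'):
  for o in spotter.trace(t,'scene')[:1]:
    q=P[o['mask']];q=q[~np.isnan(q[:,2])];print(t,np.median(q,0),o['bbox'])
E
```

```text
tray (array([487.5, -44.9]), array([109.3, 199.5]), 2.9)
[303.8, 128.0, 26.3, 41.0] [ 0.49500172 -0.09119813  0.06589433] [0.00415332 0.09775503]
t 21.05 tcp [ 0.459  -0.0901  0.184 ] F [ 0.1 -0.2 -0. ] op 0.526 q [-0.38 -0.1   2.08 -0.05  1.21  1.15]
tool z [-0.065 -0.026 -0.998] yaw -1.5191
delta tool cm [ 0.09 -3.64  4.37] spin 0.003915725456991481
bottle 0.93 [22. 73. 63. 27.] [0.55967483 0.19694932 0.04622934] (array([550.8, 221.7]), array([23.4, 72.1]), 22.6) [0.00198473 0.08898026]
0.008 0.03 264 (array([551. , 221.2]), array([23.1, 73.1]), 22.4)
0.03 0.05 299 (array([557.7, 197.8]), array([13.5, 30.5]), 64.9)
0.058 0.07 216 (array([559.4, 202.1]), array([16.6, 28.8]), 63.1)
0.08 0.1 89 (array([559.4, 202.9]), array([9.1, 9.3]), 52.4)
bottle 0.74 [303. 127.  26.  40.] [ 0.49523689 -0.09097001  0.06606296] (array([483.9, -91.4]), array([45.4, 19.5]), 4.1) [0.01389516 0.09738317]
0.008 0.03 50 (array([484.6, -88.9]), array([17.6, 44.2]), 81.1)
0.03 0.05 64 (array([494.1, -86.7]), array([14.6, 27.1]), 52.7)
0.058 0.07 345 (array([490.7, -91.9]), array([31.4, 17.7]), 4.1)
0.08 0.1
[... 570 characters left out ...]
) [0.00453525 0.02154567]
bearing 0.67 [435.  72.  42.  31.] [ 0.56165615 -0.22656927  0.02728581] (array([ 561.7, -227.8]), array([30.1, 30.7]), 72.4) [0.00113114 0.04178356]
bearing 0.44 [ 65. 181.  38.  44.] [0.41228855 0.20097165 0.01743068] (array([410.6, 204.5]), array([54.8, 55.3]), 63.0) [0.001033   0.01974097]
tape_roll 0.68 [ 65. 182.  37.  43.] [0.41189472 0.20075795 0.01729687] (array([409.8, 205.1]), array([55.4, 57.7]), 54.5) [0.00011597 0.01974398]
valve_spring 0.57 [438.  70.  40.  32.] [ 0.56176758 -0.23101428  0.02728114] (array([ 561.7, -228. ]), array([30.3, 30.3]), 77.6) [0.0005324  0.04178122]
valve_spring [ 0.55733357 -0.23018026  0.02570021] [440.0, 241.1, 17.7, 20.3]
```

View pics/w20.png

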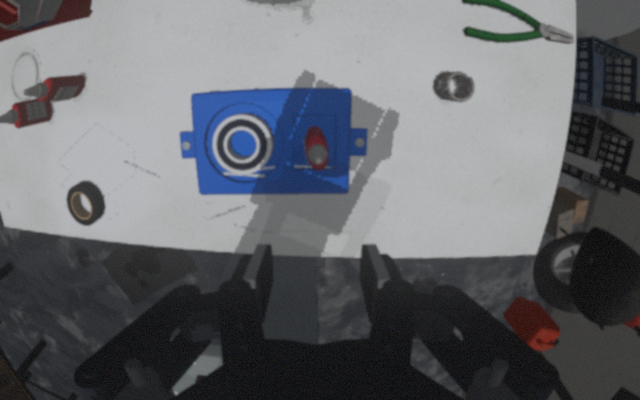

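View pics/s20.png

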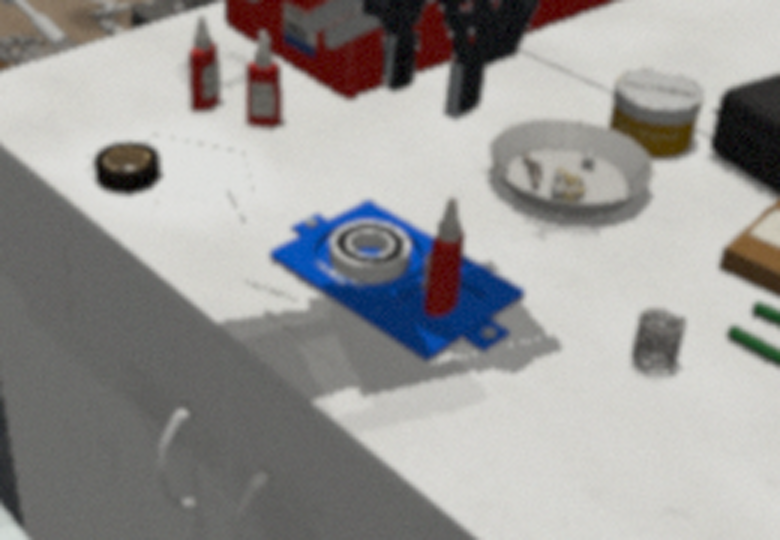

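View pics/rw20.png

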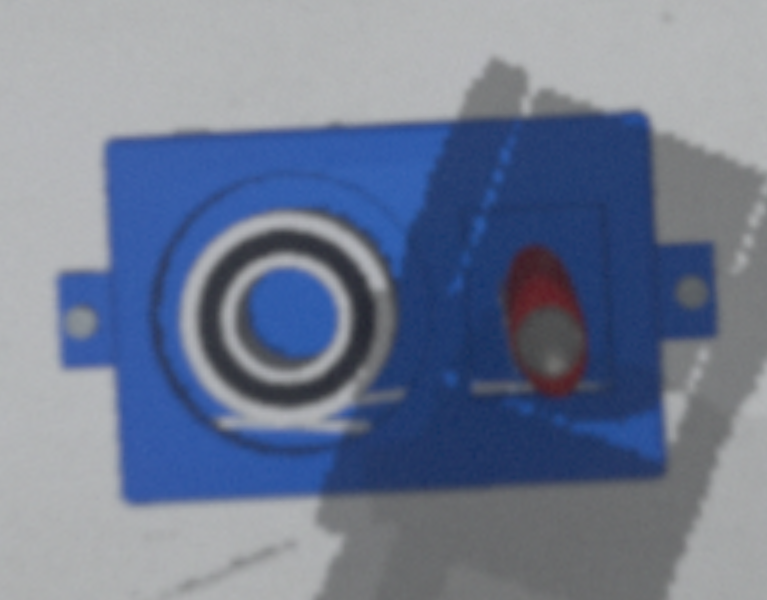

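Bottle: (0.491,-0.092), yaw 4.1° against the tray's 2.8°, cap tip at 97 mm. Bearing: (0.487,-0.018), top at 20 mm. Everything is still and nothing is touched.

```bash
python3 -c "
from plant import workorder
print(workorder.sign_off())"
```

```text
the job is handed in; nothing more can be done
None
```

The bearing is in the round pocket and the leftmost bottle is standing in the oblong pocket. I handed the job in at about 21 s of the 58 s allowed. The bearing went in first and was released before I fetched the bottle.

The last camera checks before hand-in showed:

| Item | Offset from pocket centre | Seating | Other |
|---|---|---|---|
| Bearing | about 2 mm | top face at about 20 mm, so flat on the floor | clear of the fingers |
| Bottle | about 2 mm | cap tip at 97 mm, body top at about 66 mm, so on the floor and upright | wide side within about 0.03 rad of the pocket's long side |

- **Spring:** it measured within about 1 mm of its starting place.
- **Tape roll:** the wrist and top cameras differ by about 5 mm on where it lies. I never went near it and it looks unmoved. The detector found nothing for it in the last scene picture, so that cross-check is missing.
- **Tool tilt:** the tool drifted to about 0.07 rad of tilt during the moves. The bottle's base settled flat when I let go of it, with about 16 N of brief contact on setting down.
- **Detector:** it once reported the spring as the bearing, so I took that bearing check from the picture instead.

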